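# Put both batteries of the packing table on charge

## Robot

A 7-joint arm with a two-finger parallel gripper is mounted at the origin on the work surface; the furniture and walls round the work are solid. World frame = base frame: x ahead of the robot, y to its left, z up, the work surface at z = 0. Lengths are in m, angles in rad, forces in N, time in s.
With the tool pointing down it reaches from about 0.35 to 0.9 m from the base axis. Payload 8.1 kg.
Tool frame: the origin (TCP) lies midway between the tips of the shut fingers; the grasp point (between the pads) lies 19 mm behind it (arm.hold_point_z is the z of the grasp point in the tool frame, in m); z points along the fingers, y is the line along which they close (so a half turn about z gives the same grasp; the last joint's range is limited). The gripper opens to 92 mm and grips with 3 to 60 N. Pads are 19 mm wide; open, the fingers measure 130 mm over their backs; the gripper's body (75 mm by 190 mm) begins 47 mm behind the grasp point.
Start: joints at [-1.309, 0.434, 0.025, 1.573, -0.012, 1.134, -0.075], TCP at [0.223, 0.584, 0.227] pointing down, gripper open.
Joint ranges: [-2.62, 2.62], [-0.44, 2.09], [-1.27, 1.32], [0.08, 2.57], [-1.32, 4.46], [0.12, 2], [-2.74, 2.74]. Speed limits (rad/s): [2.22, 2.22, 3.01, 3.01, 3.14, 3.14, 3.14].

## Interface

Orientations are given as a rotation vector (axis times angle).
In Python, from cell import arm, get_image, camera_params, job gives the robot as it stands.
- The arm moves only by the tool send_rows, never from a script. Its argument "deltas" is a list of rows, each a list of 3 entries, a list of its own where there are three numbers: the shift along the world's x, y, z in m, then the turn, a rotation vector about the world's x, y, z in rad, then the finger opening in m, from 0 to 0.0918. In form: [[[tx, ty, tz], [ax, ay, az], gripper], ...]. A call has exactly 10 rows; each row shifts and turns the commanded pose from where the row before left it; what a row does not reach is not made up. A row lasts 1/10 s, in which the tool goes at most 50 mm and 8.59 degrees, less where a joint would pass 70% of its speed; a pose out of reach is approached as far as the arm can. A call with a gripper value outside its range is refused whole. The fingers move at their own pace and stop on an object; "force" is the grip in N (left out, the last holds). Time passes only in rows, so rows that do not move let the fingers close, or fill a call up. It gives the time, the measured TCP pose, the force and the opening at its end, in the units of the state.
- arm.observe(): the state, without advancing time (a new reading comes with each control period).
- get_image(name): name is "side" or "top" or "wrist"; returns the picture (480x640x3 uint8, red, green, blue); there is no depth.
- camera_params(name): a dict with "fov_y" (degrees; the focal length in pixels is half the picture's height over the tangent of half this angle, whatever the lens; pixels are square), "cx", "cy" (the principal point, pixels), "rvec" (rotation vector, rad) and "tvec" (3), from world to camera coordinates, as OpenCV has them. Camera axes: x right, y down, z forward; pixel columns grow to the right and rows downward; lengths in m; the calibration is good to about 2 mm. A picture is of the moment at which its call begins: read the wrist's pose just before it. camera_params takes no time and is no camera call; for the wrist camera it gives the pose at the moment of the call.
- job.sign_off(): hands the job in, once; it reports no verdict.
The state is a dict: "clock": time; "joints": joint angles; "dq": joint speeds; "joint_efforts": joint torques, N m; "position": TCP position; "ee_rot": TCP orientation; "force": force on the tool from outside, world axes, zero at the start; "ft_torque": the same for the moment, N m; "width": opening from 0.0 (shut) to 1.0 (fully open).
Only numpy, scipy, OpenCV 4.12 (cv2) and the standard library are available. Lean on these libraries where they do the work, as an engineer would, in place of code of your own. Each camera call takes 0.05 s, during which the arm holds its last target. There are 200 camera calls.

## Task

Put both battery packs on charge: slide the flanged pack, low nose first, into the lipped channel of the charger and push it fully home against the end stop so that the sprung detent snaps into its foot and holds it; and set the slim pack upright and fully down in the pocket of the tray that matches its shape. Let go of both and leave the two parcels where they lie.

Things in the scene. Friction and masses are not known exactly. Their poses are not given: they have to be found in the camera images.
- slide_pack: Flanged battery pack, loose, black on a grey foot, about 0.4 kg, upright. Origin: centre of the underside; x runs to the low nose. Foot 96 (x) x 74 (y) x 9 mm, with flanges 10 mm past the body on both sides and a detent notch below (x +3 to +33). Body to grip: x -48 to +24, 54 mm wide (y), top z 71 mm. Low nose: x +24 to +48, 48 mm wide, top z 40 mm.
- pack_nose (a point): Middle of the low nose's top of the flanged pack (pack x +36 mm, z 40 mm).
- slim_pack: Slim battery pack, loose, black block 74 (x) x 38 (y) x 72 mm high, about 0.25 kg. Origin: centre of the underside. It starts upright on the table and is the same either way round.
- charger: Grey charger, fixed, 250 (x) x 124 (y) mm, origin at the underside's centre. Bed top z 32 mm, bare from x -125 to -36; flared mouth x -36 to +3; lipped channel x +3 to +95 (78 mm wide inside, 2 mm play per side and above the foot; lips end 18 mm over the bed, 60 mm apart); end stop face at x +95, 40 mm over the bed. Lay the flanged pack on the bare bed and push to +x.
- rail_mouth (a point): Point on the bed's top on the channel's centre line, at the start of the flared mouth (charger x -35 mm); x is the push direction, z up.
- rail_home (a point): Point on the bed's top where the flanged pack's origin is when it is home against the end stop (charger x +47 mm); x is the push direction, z up. Pushing in takes 2 to 10 N.
- detent (a joint): Sprung steel roller in the bed on the channel's centre line, 18 mm beyond rail_home: 0 = up, standing 5 mm over the bed; 0.003 to 0.005 m = pressed down by a pack riding over it; it snaps back to 0 when the pack is home and its notch is over it.
- pocket_tray: Grey charging tray, fixed, 104 (x) x 136 (y) x 35 mm high, origin at the centre of its underside. Two pockets 25 mm deep with chamfered mouths: a long one (78 x 42 mm) and a square one (56 x 56 mm).
- long_pocket (a point): Centre of the floor of the long pocket (10 mm over the tray's underside); x along its 78 mm length, z up. The slim pack fits here with 2 mm play on each side.
- square_pocket (a point): Centre of the floor of the square pocket; stays empty.
- small_parcel: Bystander: cardboard parcel 55 x 76 x 30 mm, origin at the centre of its underside.
- flat_parcel: Bystander: flat cardboard parcel 90 x 122 x 32 mm, origin at the centre of its underside.
Things that resemble listed ones, but are neither listed nor needed, are in the scene too. What is shaped like the slide_pack but orange is not meant.

How it is judged:
At the end, for the whole second after the job is handed in: Flanged pack upright in the channel, flat on the bed, within -4/+3 mm along and 4 mm across of rail_home, nose to the stop, detent up (under 1.2 mm); slim pack upright in the long pocket, within 5 mm of its centre, in line (0.12 rad), down on the floor (4 mm); both released and at rest (x of slide_pack in the frame of rail_home between -0.004 and 0.003 m and y of slide_pack in the frame of rail_home between -0.004 and 0.004 m and z of slide_pack in the frame of rail_home between -0.003 and 0.004 m and angle between the x axis of slide_pack and the x axis of rail_home, either way round below 0.07 rad and x of pack_nose in the frame of rail_home above 0.02 m and angle between each of slide_pack, slim_pack's own z axis and vertical below 0.06 rad and value of joint detent below 0.0012 m and x of slim_pack in the frame of long_pocket between -0.005 and 0.005 m and y of slim_pack in the frame of long_pocket between -0.005 and 0.005 m and z of slim_pack in the frame of long_pocket between -0.003 and 0.004 m and angle between the x axis of slim_pack and the x axis of long_pocket, either way round below 0.12 rad and linear speed of each of slide_pack, slim_pack below 0.02 m/s); the robot touches nothing.
It fails at once if a parcel was moved by more than 30 mm (distance of any of small_parcel, flat_parcel from where it was at the start of the episode above 0.03 m).
It also fails if it takes over 72 s, if anything falls off the work surface, if the arm or the gripper's body presses on something with over 40 N, if the wrist force passes 120 N, or if a joint passes its speed limit or range.

## Working session

There is one attempt and no reset: what is moved stays moved. The work goes in short steps, Python scripts to look and compute and a tool call to move; the robot and the scene stay as the last step left them, time stands still between calls to the robot, and variables do not carry over. Pictures are saved under pics/ and viewed, on a budget of 10 in all, crops included, one or two more only if the job needs it, and the job is handed in when it is done.

Besides the shell and the picture viewer there is one more tool, called after ">>>" as name(argument=value, ...), one argument or row to a line, values as JSON. send_rows: Moves the arm, as the interface text tells. Its arguments: {"type":"object","properties":{"deltas":{"type":"array","items":{"type":"array"}},"force":{"type":"number"}},"required":["deltas"]}

```bash
ls; mkdir -p pics; python3 - <<'E'
from cell import arm,get_image,camera_params
import cv2
print(arm.observe())
for n in ("top","side"):
    cv2.imwrite(f"pics/{n}0.png",get_image(n)[:,:,::-1]); print(n,camera_params(n))
E
```

```text
pics
{'clock': 0.0, 'joints': array([-1.30859863,  0.43522517,  0.02497134,  1.57409746, -0.01157582,
        1.1340373 , -0.07509288]), 'dq': array([ 0.00082966, -0.00059757,  0.00087346, -0.00061989,  0.00075243,
       -0.00018075,  0.00045612]), 'joint_efforts': array([ 5.98166334e-04, -6.67842293e+01,  9.85074006e-01, -3.14461255e+01,
       -6.05414459e-02,  4.29993134e-02,  1.91194786e-04]), 'position': array([0.22284859, 0.58335659, 0.22594349]), 'ee_rot': array([-5.69906160e-01, -3.08933679e+00,  2.54098379e-03]), 'force': array([-0.188331  , -0.05148391, -0.09034327]), 'ft_torque': array([ 0.01488274,  0.02158654, -0.00670098]), 'width': 0.9978922187852367}
top {'fov_y': 49.462153277184264, 'cx': 322.5327791469285, 'cy': 243.47245306033227, 'rvec': array([ 2.09786329, -2.11579975,  0.18609876]), 'tvec': array([-0.05354553,  0.43035437,  1.35733716])}
side {'fov_y': 47.69809109712929, 'cx': 321.38686840689536, 'cy': 228.45535336031267, 'rvec': array([ 2.18679073,  0.40690704, -0.18082011]), 'tvec': array([-0.39247036, -0.08949594,  1.83582276])}
```

View pics/top0.png

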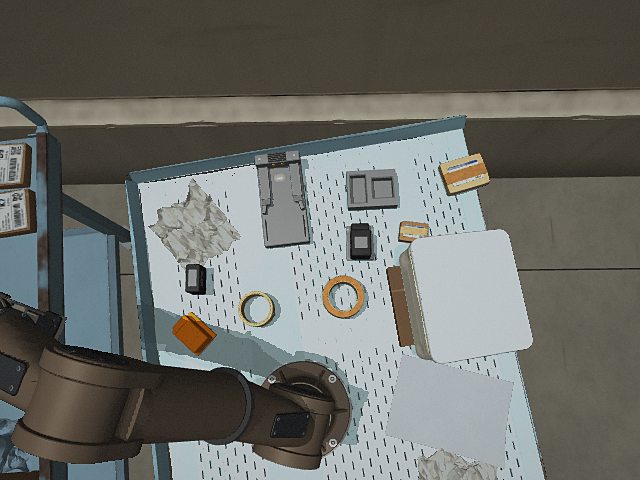

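View pics/side0.png

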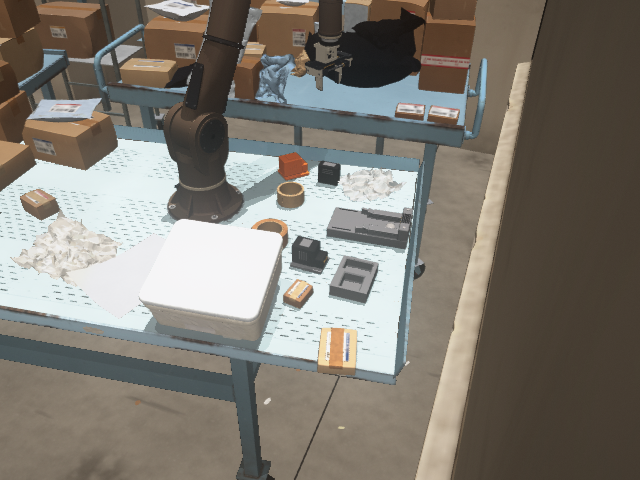

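The top view shows the charger at (285,200) with its mouth toward the robot, the tray at (373,190), the flanged pack at (360,240) and the slim pack at (196,279). I'll zoom in to read corners.

```bash
cat > h.py <<'E'
import numpy as np, cv2
from cell import arm,get_image,camera_params
def K(p):
    f=240/np.tan(np.radians(p["fov_y"]/2)); return np.array([[f,0,p["cx"]],[0,f,p["cy"]],[0,0,1.]])
def ray(p,uv,z):
    R=cv2.Rodrigues(np.array(p["rvec"]))[0]; c=-R.T@p["tvec"]
    d=R.T@np.linalg.solve(K(p),[uv[0],uv[1],1.]); return c+d*(z-c[2])/d[2]
def proj(p,P):
    return cv2.projectPoints(np.array(P,float).reshape(-1,3),p["rvec"],p["tvec"],K(p),None)[0].reshape(-1,2)
E
python3 - <<'E'
from h import *
im=cv2.imread("pics/top0.png")
c=im[145:305,175:415]
cv2.imwrite("pics/z.png",cv2.resize(c,(800,533),interpolation=cv2.INTER_CUBIC))
p=camera_params("top")
for n,uv,z in [("slide",(361,240),.05),("slim",(196,279),.06),("charger",(283,199),.035),("tray",(373,190),.035)]: print(n,ray(p,uv,z))
E
```

```text
slide [ 0.43665692 -0.16015623  0.05      ]
slim [0.33460514 0.27588285 0.06      ]
charger [0.55737703 0.05101079 0.035     ]
tray [ 0.57985756 -0.19682802  0.035     ]
```

View pics/z.png

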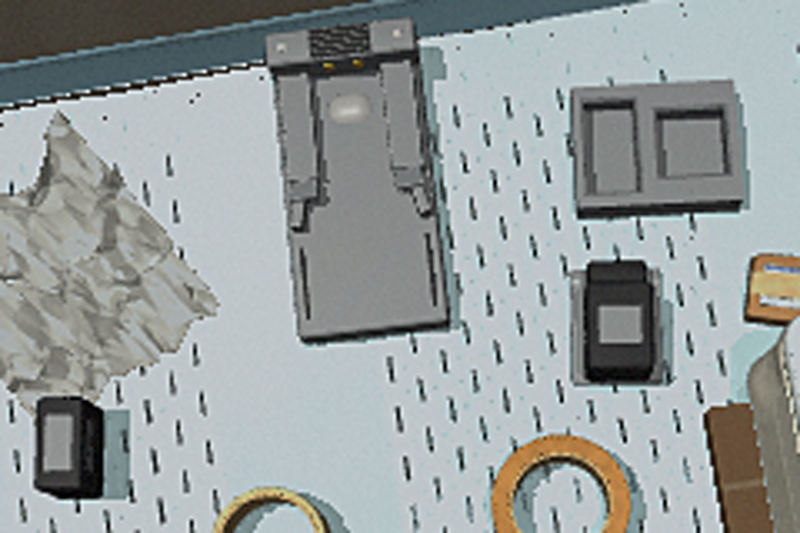

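```bash
cat >> h.py <<'E'
def crop(u,v): return (175+(u+.5)/3.3333-.5,145+(v+.5)/3.3333-.5)
E
python3 - <<'E'
from h import *
p=camera_params("top")
def q(n,pts,z):
    P=np.array([ray(p,crop(*a),z)[:2] for a in pts]); print(n,"c",P.mean(0).round(4),"\n",P.round(4).tolist())
    (c,s,a)=cv2.minAreaRect((P*1000).astype(np.float32)); print("  rect",np.round(c,1),np.round(s,1),round(a,2))
q("bed",[(289,230),(300,333),(447,322),(437,217)],.032)
q("stop",[(267,38),(413,21),(416,52),(271,68)],.072)
q("tray",[(571,88),(733,80),(745,203),(578,208)],.035)
q("long",[(583,102),(634,99),(638,190),(587,194)],.035)
q("slim",[(40,398),(82,397),(78,495),(36,492)],.072)
q("foot",[(571,270),(660,266),(672,385),(573,385)],.009)
q("bodytop",[(587,284),(654,282),(654,374),(587,376)],.071)
E
```

```text
bed c [0.4783 0.0448] 
 [[0.5173, 0.1105], [0.4307, 0.1], [0.4385, -0.0197], [0.5268, -0.0115]]
  rect [477.9  45.4] [ 88.7 123.6] 4.47
stop c [0.6625 0.0642] 
 [[0.6692, 0.1256], [0.6821, 0.006], [0.6553, 0.0035], [0.6433, 0.1218]]
  rect [662.3  64.3] [ 26.9 120.3] 6.15
tray c [ 0.5858 -0.1933] 
 [[0.6356, -0.1233], [0.6407, -0.258], [0.5347, -0.2642], [0.5322, -0.1275]]
  rect [ 585.2 -193.8] [106.1 137.1] 2.15
long c [ 0.5849 -0.1552] 
 [[0.6233, -0.1331], [0.6253, -0.1755], [0.5469, -0.177], [0.544, -0.1351]]
  rect [ 584.6 -155.3] [80.2 42.4] 1.43
slim c [0.3351 0.2823] 
 [[0.3727, 0.299], [0.3732, 0.2658], [0.296, 0.2658], [0.2986, 0.2988]]
  rect [334.6 282.4] [77.2 33.2] 0.01
foot c [ 0.4382 -0.1604] 
 [[0.4862, -0.1216], [0.4887, -0.1954], [0.3886, -0.2027], [0.3894, -0.1218]]
  rect [ 438.6 -162.2] [100.1  80.9] 0.11
bodytop c [ 0.4235 -0.1583] 
 [[0.46, -0.1326], [0.461, -0.1856], [0.3871, -0.1838], [0.386, -0.1313]]
  rect [ 423.5 -158.5] [53.  75.8] 89.03
```

>>> send_rows(
  deltas=[
    [[0.0112,-0.0301,0],[0,0,0.0365],0.0918],
    [[0.0112,-0.0301,0],[0,0,0.0365],0.0918],
    [[0.0112,-0.0301,0],[0,0,0.0365],0.0918],
    [[0.0112,-0.0301,0],[0,0,0.0365],0.0918],
    [[0.0112,-0.0301,0],[0,0,0.0365],0.0918],
    [[0.0112,-0.0301,0],[0,0,0.0365],0.0918],
    [[0.0112,-0.0301,0],[0,0,0.0365],0.0918],
    [[0.0112,-0.0301,0],[0,0,0.0365],0.0918],
    [[0.0112,-0.0301,0],[0,0,0.0365],0.0918],
    [[0.0112,-0.0301,0],[0,0,0.0365],0.0918],
  ],
  force=30,
)

```text
clock: 1.1
position: [0.3351, 0.2814, 0.2266]
ee_rot: [0.003, -3.141, 0.0]
force: [1.4, -0.2, 0.6]
width: 1.002
```

```bash
python3 - <<'E'
from h import *
p=camera_params("wrist"); s=arm.observe(); print(s["clock"],s["position"],s["ee_rot"],s["joints"],arm.hold_point_z)
im=get_image("wrist")[:,:,::-1].copy(); cv2.imwrite("pics/w1.png",im); print(p)
R=cv2.Rodrigues(p["rvec"])[0]; print(-R.T@p["tvec"],R[2])
E
```

```text
1.1 [0.3351285  0.28141184 0.22655377] [ 2.59087991e-03 -3.14131660e+00  3.96466209e-04] [-0.88184441  0.12753526  0.06840316  2.00681192 -0.0103104   1.00793683
  0.76395588] -0.0188
{'fov_y': 66.11615834923529, 'cx': 322.8379871361934, 'cy': 234.9228884817573, 'rvec': array([-2.05651413, -2.06196993, -0.31352031]), 'tvec': array([-0.28154481, -0.3583031 ,  0.29112694])}
[0.2548692  0.28218434 0.38447   ] [ 2.97123818e-01  8.93447372e-04 -9.54838541e-01]
```

View pics/w1.png

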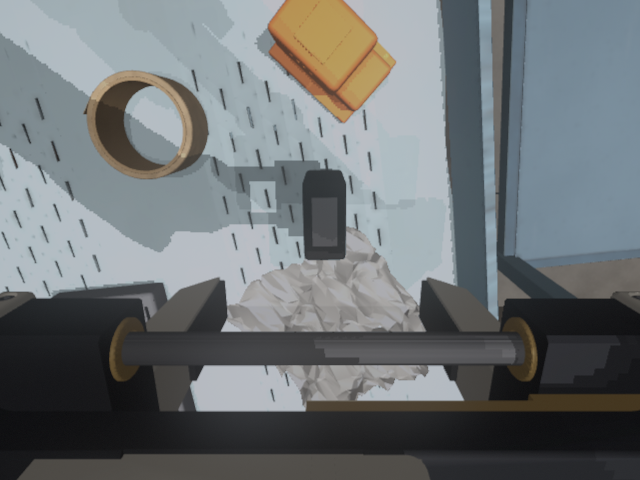

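```bash
python3 - <<'E'
from h import *
p=camera_params("wrist")
for uv in [(306.5,259.5),(345,258),(346,195),(303.5,195),(303,172),(346,172)]: print(uv,ray(p,uv,.072).round(4),ray(p,uv,0.).round(4))
print(proj(p,[[.298,.3,.072],[.372,.263,.072],[.298,.3,0]]))
im=cv2.imread("pics/w1.png");g=cv2.cvtColor(im,cv2.COLOR_BGR2GRAY)
for v in (200,215,230,245,252): print(v,g[v,298:352].tolist())
print(g[165:265,309].tolist())
E
```

```text
(306.5, 259.5) [0.3773 0.2619 0.072 ] [0.4051 0.2583 0.    ]
(345, 258) [0.3758 0.2968 0.072 ] [0.4033 0.3012 0.    ]
(346, 195) [0.3181 0.2966 0.072 ] [0.3322 0.301  0.    ]
(303.5, 195) [0.3181 0.2601 0.072 ] [0.3323 0.2561 0.    ]
(303, 172) [0.2985 0.26   0.072 ] [0.3081 0.256  0.    ]
(346, 172) [0.2985 0.2962 0.072 ] [0.3081 0.3005 0.    ]
[[350.48137127 171.43475923]
 [307.6077464  253.97553805]
 [345.65580822 162.12323287]]
200 [108, 108, 109, 109, 80, 53, 51, 51, 52, 51, 52, 52, 52, 63, 74, 77, 77, 76, 77, 77, 77, 77, 77, 77, 77, 77, 77, 77, 77, 78, 78, 78, 77, 78, 78, 78, 79, 78, 78, 65, 56, 56, 56, 56, 57, 56, 58, 65, 156, 176, 176, 176, 175, 175]
215 [122, 124, 124, 124, 107, 72, 50, 52, 52, 51, 51, 51, 51, 55, 71, 76, 77, 76, 76, 77, 77, 77, 77, 76, 77, 76, 77, 77, 77, 77, 77, 77, 77, 78, 78, 77, 78, 78, 78, 64, 54, 54, 55, 55, 55, 55, 57, 70, 165, 185, 185, 185, 185, 184]
230 [126, 126, 126, 125, 123, 88, 54, 53, 53, 54, 55, 54, 53, 52, 70, 77, 77, 77, 77, 77, 77, 76, 77, 77, 77, 77, 76, 77, 77, 77, 77, 77, 77, 78, 77, 77, 77, 78, 78, 63, 54, 54, 54, 54, 55, 55, 56, 73,
[... 206 characters left out ...]
6, 56, 56, 55, 56, 58, 99, 139, 153, 162, 170, 172, 173]
252 [108, 73, 155, 175, 176, 157, 102, 57, 60, 62, 63, 64, 64, 63, 63, 63, 63, 64, 63, 63, 63, 63, 63, 63, 63, 63, 64, 64, 63, 63, 58, 56, 55, 55, 56, 56, 56, 56, 56, 56, 57, 57, 57, 57, 61, 62, 60, 98, 140, 149, 148, 148, 148, 148]
[112, 112, 112, 112, 105, 78, 55, 54, 54, 54, 54, 53, 53, 52, 53, 53, 53, 53, 53, 54, 54, 54, 53, 53, 52, 53, 54, 52, 53, 53, 52, 52, 52, 51, 51, 52, 52, 51, 51, 51, 51, 52, 51, 51, 51, 51, 51, 52, 50, 51, 51, 51, 51, 52, 52, 52, 52, 52, 52, 52, 51, 51, 52, 53, 54, 54, 54, 54, 54, 54, 54, 55, 55, 56, 55, 56, 56, 56, 56, 56, 56, 57, 58, 57, 57, 57, 61, 64, 64, 64, 63, 64, 64, 62, 75, 147, 175, 176, 167, 153]
```

>>> send_rows(
  deltas=[
    [[0.001,-0.0015,-0.028],[0,0,0],0.0918],
    [[0,0,-0.028],[0,0,0],0.0918],
    [[0,0,-0.028],[0,0,0],0.0918],
    [[0,0,-0.028],[0,0,0],0.0918],
    [[0,0,-0.028],[0,0,0],0.0918],
    [[0,0,-0.028],[0,0,0],0.0918],
    [[0,0,-0.0126],[0,0,0],0.0918],
    [[0,0,-0.012],[0,0,0],0.0918],
    [[0,0,0],[0,0,0],0.0918],
    [[0,0,0],[0,0,0],0.03],
  ],
  force=30,
)

```text
clock: 2.15
position: [0.3359, 0.2813, 0.0342]
ee_rot: [0.0, -3.141, 0.001]
force: [0.7, 0.2, 0.2]
width: 0.957
```

>>> send_rows(
  deltas=[
    [[0,0,0],[0,0,0],0.03],
    [[0,0,0],[0,0,0],0.03],
    [[0,0,0],[0,0,0],0.03],
    [[0,0,0],[0,0,0],0.03],
    [[0,0,0],[0,0,0],0.03],
    [[0,0,0.02],[0,0,0],0.03],
    [[0,0,0.03],[0,0,0],0.03],
    [[0,0,0.03],[0,0,0],0.03],
    [[0,0,0.03],[0,0,0],0.03],
    [[0,0,0.03],[0,0,0],0.03],
  ],
)

```text
clock: 3.15
position: [0.3355, 0.2808, 0.1752]
ee_rot: [0.0, -3.141, 0.001]
force: [0.3, 0.4, -2.5]
width: 0.413
```

>>> send_rows(
  deltas=[
    [[0.0196,-0.0291,0],[0,0,0.0025],0.03],
    [[0.0196,-0.0291,0],[0,0,0.0025],0.03],
    [[0.0196,-0.0291,0],[0,0,0.0025],0.03],
    [[0.0196,-0.0291,0],[0,0,0.0025],0.03],
    [[0.0196,-0.0291,0],[0,0,0.0025],0.03],
    [[0.0196,-0.0291,0],[0,0,0.0025],0.03],
    [[0.0196,-0.0291,0],[0,0,0.0025],0.03],
    [[0.0196,-0.0291,0],[0,0,0.0025],0.03],
    [[0.0196,-0.0291,0],[0,0,0.0025],0.03],
    [[0.0196,-0.0291,0],[0,0,0.0025],0.03],
  ],
)

```text
clock: 4.15
position: [0.5321, -0.0109, 0.1738]
ee_rot: [0.04, -3.14, -0.0]
force: [1.0, 0.9, -2.1]
width: 0.409
```

>>> send_rows(
  deltas=[
    [[0.0196,-0.0291,0],[0,0,0.0025],0.03],
    [[0.0196,-0.0291,0],[0,0,0.0025],0.03],
    [[0.0196,-0.0291,0],[0,0,0.0025],0.03],
    [[0.0196,-0.0291,0],[0,0,0.0025],0.03],
    [[0.0196,-0.0291,0],[0,0,0.0025],0.03],
    [[0,0,0],[0,0,0],0.03],
    [[0,0,0],[0,0,0],0.03],
    [[0,0,0],[0,0,0],0.03],
    [[0,0,0],[0,0,0],0.03],
    [[0,0,0],[0,0,0],0.03],
  ],
)

```text
clock: 5.15
position: [0.6298, -0.1539, 0.1743]
ee_rot: [0.061, -3.141, -0.001]
force: [0.3, 0.3, -2.4]
width: 0.407
```

```bash
python3 - <<'E'
from h import *
import pickle
p=camera_params("wrist"); s=arm.observe(); print(s["clock"],s["position"],s["ee_rot"],s["width"])
im=get_image("wrist")[:,:,::-1].copy(); cv2.imwrite("pics/w2.png",im); pickle.dump(p,open("w2.pkl","wb"))
E
```

```text
5.15 [ 0.62979074 -0.15392707  0.1742535 ] [ 6.12366436e-02 -3.14093477e+00 -9.45562221e-04] 0.40675339429843843
```

View pics/w2.png

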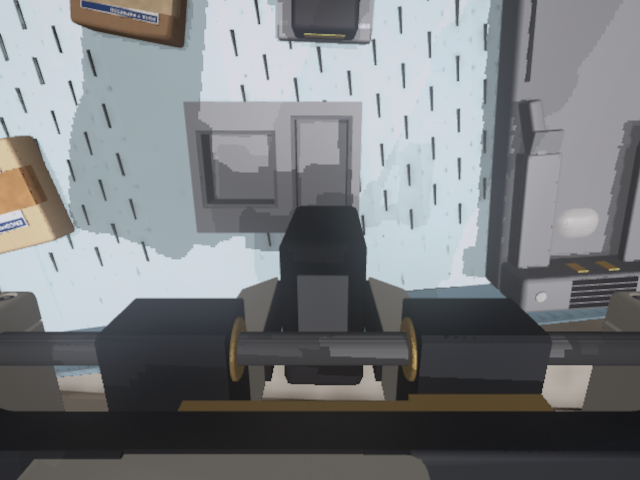

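```bash
python3 - <<'E'
from h import *
import pickle
p=pickle.load(open("w2.pkl","rb"))
def r(uv,z): print(uv,ray(p,uv,z)[:2].round(4))
print("tray top");[r(u,.035) for u in [(184,102),(362,101),(361,205),(197,233)]]
print("pocket rim");[r(u,.035) for u in [(292,115),(353,115),(353,205),(292,208)]]
print("floor");[r(u,.010) for u in [(299,122),(347,122)]]
print("square rim");[r(u,.035) for u in [(199,131),(276,130),(278,206),(203,208)]]
print("pack bottom z.140/top .212");[r(u,.140) for u in [(294,207),(357,207)]];[r(u,.212) for u in [(282,248),(366,248),(282,276),(366,276),(362,384),(285,384)]]
im=cv2.imread("pics/w2.png");g=cv2.cvtColor(im,cv2.COLOR_BGR2GRAY)
for v in (140,170): print(v,list(zip(range(276,368),g[v,276:368].tolist())))
print(g[95:130,320].tolist());print(g[200:290,290].tolist())
E
```

```text
tray top
(184, 102) [ 0.5407 -0.2618]
(362, 101) [ 0.5346 -0.1269]
(361, 205) [ 0.615 -0.122]
(197, 233) [ 0.6445 -0.2583]
pocket rim
(292, 115) [ 0.5468 -0.1798]
(353, 115) [ 0.5449 -0.1331]
(353, 205) [ 0.6152 -0.1286]
(292, 208) [ 0.6198 -0.1787]
floor
(299, 122) [ 0.5519 -0.1759]
(347, 122) [ 0.5503 -0.1358]
square rim
(199, 131) [ 0.5615 -0.2517]
(276, 130) [ 0.5583 -0.192 ]
(278, 206) [ 0.6186 -0.1902]
(203, 208) [ 0.6227 -0.2521]
pack bottom z.140/top .212
(294, 207) [ 0.5944 -0.1697]
(357, 207) [ 0.593  -0.1362]
(282, 248) [ 0.5922 -0.1686]
(366, 248) [ 0.5911 -0.1396]
(282, 276) [ 0.6027 -0.1685]
(366, 276) [ 0.6015 -0.1388]
(362, 384) [ 0.6473 -0.137 ]
(285, 384) [ 0.6484 -0.167 ]
140 [(276, 157), (277, 161), (278, 161), (279, 160), (280, 161), (281, 161), (282, 161), (283, 161), (284, 161), (285, 161), (286, 161), (287, 161), (288, 161), (289, 162), (290, 153), (291, 133), (292, 129), (293, 132), (294, 125), (295, 97), (296, 97), (297, 132), (298, 143), (299, 143), (300, 156), (301, 162), (302, 162), (303, 162), (304, 163), (305, 162), (306, 162), (307, 163), (308, 163), (
[... 1652 characters left out ...]
5, 165), (356, 165), (357, 166), (358, 166), (359, 166), (360, 193), (361, 208), (362, 212), (363, 212), (364, 212), (365, 212), (366, 212), (367, 213)]
[213, 213, 214, 214, 213, 213, 195, 171, 168, 168, 167, 168, 168, 168, 168, 167, 167, 167, 167, 167, 147, 128, 131, 131, 138, 146, 160, 167, 167, 166, 166, 166, 166, 166, 165]
[105, 104, 104, 104, 104, 104, 103, 104, 104, 104, 103, 93, 84, 84, 84, 84, 84, 84, 84, 80, 69, 59, 50, 44, 43, 43, 43, 44, 43, 43, 43, 43, 44, 44, 43, 44, 45, 45, 45, 45, 46, 46, 47, 48, 48, 49, 50, 51, 51, 51, 51, 52, 50, 49, 48, 49, 49, 49, 49, 49, 49, 48, 49, 49, 49, 49, 49, 49, 48, 49, 49, 49, 49, 49, 48, 49, 49, 49, 48, 48, 48, 48, 48, 48, 47, 48, 47, 47, 46, 47]
```

>>> send_rows(
  deltas=[
    [[-0.0145,-0.0005,0],[0,0,0.002],0.03],
    [[-0.0145,-0.0005,0],[0,0,0.002],0.03],
    [[-0.014,-0.0005,0],[0,0,0.002],0.03],
    [[0,0,-0.02],[0,0,0],0.03],
    [[0,0,-0.02],[0,0,0],0.03],
    [[0,0,-0.02],[0,0,0],0.03],
    [[0,0,-0.02],[0,0,0],0.03],
    [[0,0,-0.014],[0,0,0],0.03],
    [[0,0,-0.008],[0,0,0],0.03],
    [[0,0,0],[0,0,0],0.03],
  ],
)

```text
clock: 6.2
position: [0.5824, -0.1556, 0.0718]
ee_rot: [0.068, -3.133, -0.004]
force: [-14.9, 1.6, 9.9]
width: 0.416
```

>>> send_rows(
  deltas=[
    [[0,0,-0.003],[0,0,0],0.03],
    [[0,0,-0.003],[0,0,0],0.03],
    [[0,0,-0.003],[0,0,0],0.03],
    [[0,0,-0.003],[0,0,0],0.03],
    [[0,0,0],[0,0,0],0.03],
    [[0,0,0],[0,0,0],0.03],
    [[0,0,0],[0,0,0],0.03],
    [[0,0,0],[0,0,0],0.03],
    [[0,0,0],[0,0,0],0.03],
    [[0,0,0],[0,0,0],0.03],
  ],
)

```text
clock: 7.2
position: [0.5885, -0.1554, 0.0644]
ee_rot: [-0.071, 3.137, 0.002]
force: [-11.5, 5.7, 38.3]
width: 0.412
```

>>> send_rows(
  deltas=[
    [[0,0,0.006],[0,0,0],0.03],
    [[0,0,0.01],[0,0,0],0.03],
    [[0,0,0.01],[0,0,0],0.03],
    [[0,0,0],[0,0,0],0.03],
    [[0,0,0],[0,0,0],0.03],
    [[0,0,0],[0,0,0],0.03],
    [[0,0,0],[0,0,0],0.03],
    [[0,0,0],[0,0,0],0.03],
    [[0,0,0],[0,0,0],0.03],
    [[0,0,0],[0,0,0],0.03],
  ],
)

```text
clock: 8.2
position: [0.587, -0.1567, 0.086]
ee_rot: [0.068, -3.141, -0.0]
force: [0.3, -0.1, -3.1]
width: 0.414
```

```bash
python3 - <<'E'
from h import *
import pickle
p=camera_params("wrist"); s=arm.observe(); print(s["clock"],s["position"],s["ee_rot"],s["force"],s["ft_torque"],s["width"])
a=get_image("wrist")[:,:,::-1]; b=get_image("side")[:,:,::-1][215:335,270:430]
cv2.imwrite("pics/w3.png",np.hstack([cv2.resize(a,(400,300)),cv2.resize(b,(400,300),interpolation=cv2.INTER_CUBIC)])); pickle.dump(p,open("w3.pkl","wb")); cv2.imwrite("pics/w3f.png",a)
E
```

```text
8.2 [ 0.58695641 -0.15667079  0.08600589] [ 6.83198165e-02 -3.14067914e+00 -6.89722596e-05] [ 0.32631903 -0.0590789  -3.08456224] [0.00973473 0.02455979 0.02984849] 0.4140023276789869
```

View pics/w3.png

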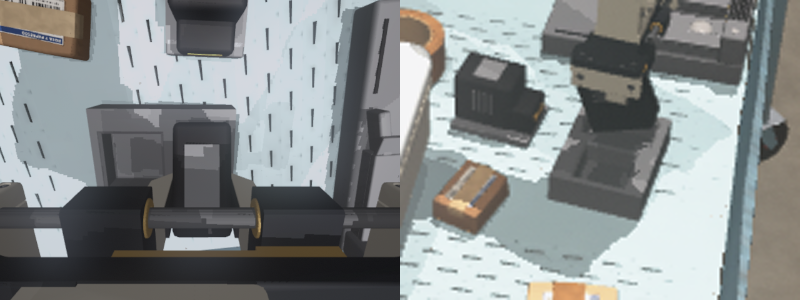

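```bash
python3 - <<'E'
from h import *
im=cv2.imread("pics/w3f.png")
c=im[150:400,130:410]
cv2.imwrite("pics/w3z.png",cv2.resize(c,(672,600),interpolation=cv2.INTER_CUBIC))
E
```

```text
(no output)
```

View pics/w3z.png

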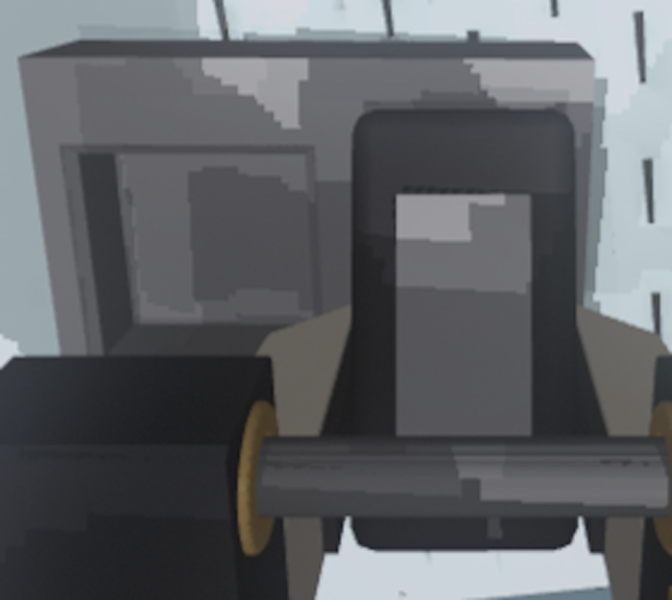

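```bash
python3 - <<'E'
from h import *
import pickle
for n,t in (("w2",[.6298,-.1539,.1743]),("w3",[.587,-.1567,.086])):
    p=pickle.load(open(n+".pkl","rb")); y=.043
    for zz in (0,.072):
      print(n,zz,proj(p,[[t[0]+.001+sx*.037*np.cos(y)-sy*.019*y, t[1]+sx*.037*y+sy*.019, t[2]-.034+zz] for sx,sy in ((-1,-1),(-1,1),(1,1),(1,-1))]).round(0).tolist())
p=pickle.load(open("w3.pkl","rb"))
def r(u,v,z): return ray(p,(130+u/2.4,150+v/2.4),z)[:2].round(4)
print("tray near corners",r(20,58,.035),r(592,60,.035))
im=cv2.imread("pics/w2.png"); print(cv2.cvtColor(im,6)[200:392:2,292].tolist())
E
```

```text
w2 0 [[285.0, 207.0], [356.0, 207.0], [353.0, 329.0], [289.0, 329.0]]
w2 0.072 [[265.0, 254.0], [375.0, 254.0], [368.0, 425.0], [274.0, 426.0]]
w3 0 [[285.0, 207.0], [357.0, 207.0], [353.0, 329.0], [289.0, 329.0]]
w3 0.072 [[265.0, 254.0], [375.0, 254.0], [367.0, 425.0], [273.0, 425.0]]
tray near corners [ 0.5405 -0.2619] [ 0.5349 -0.1275]
[96, 96, 98, 99, 98, 82, 83, 79, 62, 47, 43, 43, 42, 43, 43, 44, 43, 43, 44, 44, 45, 46, 48, 49, 50, 51, 49, 48, 48, 48, 48, 47, 48, 49, 48, 48, 48, 47, 48, 47, 48, 47, 47, 46, 46, 45, 45, 45, 45, 44, 44, 42, 43, 42, 42, 41, 40, 41, 38, 40, 39, 38, 38, 37, 37, 36, 44, 53, 65, 62, 71, 67, 72, 75, 77, 81, 80, 81, 72, 65, 64, 63, 59, 42, 45, 46, 45, 44, 45, 45, 44, 43, 131, 156, 154, 150]
```

```bash
python3 - <<'E'
from h import *
p=camera_params("side"); t=[.587,-.1567,.086]; y=.043
for zz in (-.02,0,.072):
  q=proj(p,[[t[0]+.001+sx*.037*np.cos(y)-sy*.019*y, t[1]+sx*.037*y+sy*.019, t[2]-.034+zz] for sx,sy in ((-1,-1),(-1,1),(1,1),(1,-1))])
  print(zz,((q-[270,215])*2.5+[400,0]).round(0).tolist())
im=get_image("side")[:,:,::-1][200:280,310:410]; cv2.imwrite("pics/s4.png",cv2.resize(im,(800,640),interpolation=cv2.INTER_CUBIC)[:600])
E
```

```text
-0.02 [[583.0, 129.0], [593.0, 109.0], [655.0, 123.0], [647.0, 144.0]]
0 [[584.0, 116.0], [593.0, 95.0], [656.0, 109.0], [648.0, 130.0]]
0.072 [[587.0, 66.0], [596.0, 45.0], [661.0, 59.0], [653.0, 80.0]]
```

View pics/s4.png

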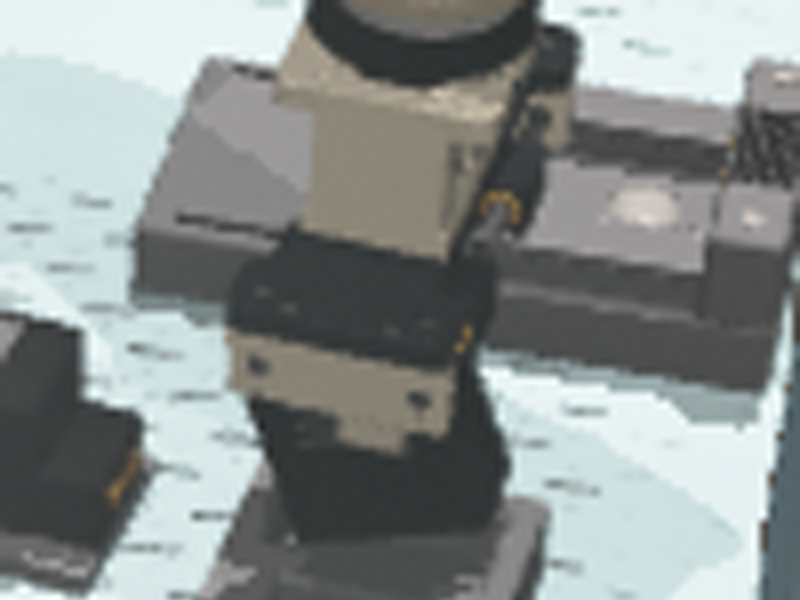

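The side view shows that the slim pack (its bottom edge runs from (347,267) to (372,266)) has pitched about 20° in the grip, with its -x end low. It caught on the far rim. I'll level it by setting it down on free table near (0.37, 0.05), then grasp it again more firmly.

>>> send_rows(
  deltas=[
    [[0,0,0.02],[0,0,0],0.03],
    [[0,0,0.02],[0,0,0],0.03],
    [[0,0,0.02],[0,0,0],0.03],
    [[-0.018,0.0172,0],[0,0,-0.0035],0.03],
    [[-0.018,0.0172,0],[0,0,-0.0035],0.03],
    [[-0.018,0.0172,0],[0,0,-0.0035],0.03],
    [[-0.018,0.0172,0],[0,0,-0.0035],0.03],
    [[-0.018,0.0172,0],[0,0,-0.0035],0.03],
    [[-0.018,0.0172,0],[0,0,-0.0035],0.03],
    [[-0.018,0.0172,0],[0,0,-0.0035],0.03],
  ],
)

```text
clock: 9.35
position: [0.4603, -0.0356, 0.1463]
ee_rot: [-0.03, 3.141, 0.0]
force: [0.3, 0.1, -2.9]
width: 0.414
```

>>> send_rows(
  deltas=[
    [[-0.018,0.0172,0],[0,0,-0.0035],0.03],
    [[-0.018,0.0172,0],[0,0,-0.0035],0.03],
    [[-0.018,0.0172,0],[0,0,-0.0035],0.03],
    [[-0.018,0.0172,0],[0,0,-0.0035],0.03],
    [[-0.018,0.0172,0],[0,0,-0.0035],0.03],
    [[0,0,-0.02],[0,0,0],0.03],
    [[0,0,-0.02],[0,0,0],0.03],
    [[0,0,-0.02],[0,0,0],0.03],
    [[0,0,-0.01],[0,0,0],0.03],
    [[0,0,0],[0,0,0],0.03],
  ],
)

```text
clock: 10.35
position: [0.3703, 0.0495, 0.0753]
ee_rot: [0.002, -3.14, 0.001]
force: [-0.2, -0.2, -2.4]
width: 0.413
```

>>> send_rows(
  deltas=[
    [[0,0,-0.005],[0,0,0],0.03],
    [[0,0,-0.005],[0,0,0],0.03],
    [[0,0,-0.005],[0,0,0],0.03],
    [[0,0,-0.005],[0,0,0],0.03],
    [[0,0,-0.005],[0,0,0],0.03],
    [[0,0,-0.005],[0,0,0],0.03],
    [[0,0,-0.005],[0,0,0],0.03],
    [[0,0,0],[0,0,0],0.03],
    [[0,0,0],[0,0,0],0.03],
    [[0,0,0],[0,0,0],0.03],
  ],
  force=8,
)

```text
clock: 11.35
position: [0.372, 0.05, 0.0414]
ee_rot: [-0.002, 3.14, 0.001]
force: [4.5, -0.1, 3.2]
width: 0.411
```

Open, rise, and look.

>>> send_rows(
  deltas=[
    [[0,0,0],[0,0,0],0.0918],
    [[0,0,0],[0,0,0],0.0918],
    [[0,0,0],[0,0,0],0.0918],
    [[0,0,0.03],[0,0,0],0.0918],
    [[0,0,0.03],[0,0,0],0.0918],
    [[0,0,0.03],[0,0,0],0.0918],
    [[0,0,0.03],[0,0,0],0.0918],
    [[0,0,0.03],[0,0,0],0.0918],
    [[0,0,0],[0,0,0],0.0918],
    [[0,0,0],[0,0,0],0.0918],
  ],
)

```text
clock: 12.35
position: [0.3709, 0.0499, 0.1912]
ee_rot: [-0.003, 3.141, 0.001]
force: [0.2, -0.4, -0.3]
width: 1.001
```

```bash
python3 - <<'E'
from h import *
import pickle
p=camera_params("wrist"); s=arm.observe(); print(s["clock"],s["position"],s["ee_rot"])
im=get_image("wrist")[:,:,::-1].copy(); cv2.imwrite("pics/w5.png",im); pickle.dump(p,open("w5.pkl","wb"))
q=camera_params("top"); t=get_image("top")[:,:,::-1]; cv2.imwrite("pics/t5.png",t)
x,y=proj(q,[[.37,.05,.05]])[0].astype(int); c=t[y-25:y+25,x-25:x+25]
cv2.imwrite("pics/m5.png",np.hstack([cv2.resize(im[60:360,170:470],(450,450)),cv2.resize(c,(350,450))])); print(x,y)
E
```

```text
12.35 [0.37085871 0.0498888  0.19119608] [-3.00832311e-03  3.14088866e+00  9.41405067e-04]
282 265
```

View pics/m5.png

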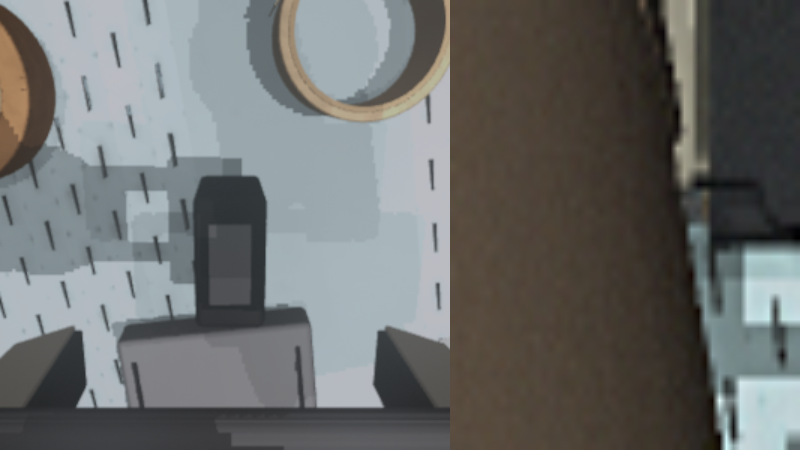

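```bash
python3 - <<'E'
from h import *
import pickle
p=pickle.load(open("w5.pkl","rb"))
def r(u,v,z): print(z,ray(p,(170+u/1.5,60+v/1.5),z)[:2].round(4))
r(197,325,.072);r(265,323,.072);r(195,200,.072);r(267,200,.072);r(205,177,0);r(262,177,0); r(123,345,.032);r(311,322,.032)
g=cv2.cvtColor(cv2.imread("pics/w5.png"),6); print(g[170:285,307].tolist())
E
```

```text
0.072 [0.4127 0.0336]
0.072 [0.4114 0.0705]
0.072 [0.3439 0.0336]
0.072 [0.3438 0.0701]
0 [0.3431 0.0357]
0 [0.343  0.0716]
0.032 [ 0.4441 -0.0157]
0.032 [0.4281 0.102 ]
[129, 129, 129, 129, 129, 129, 121, 88, 56, 55, 55, 55, 54, 54, 54, 53, 54, 55, 54, 53, 52, 54, 55, 55, 56, 57, 56, 56, 56, 56, 55, 56, 54, 55, 55, 54, 54, 54, 54, 54, 53, 53, 52, 53, 52, 53, 52, 52, 50, 49, 48, 49, 48, 48, 47, 47, 48, 48, 48, 48, 48, 48, 48, 47, 48, 48, 48, 47, 47, 47, 46, 47, 46, 46, 47, 48, 49, 48, 49, 48, 48, 48, 48, 48, 48, 47, 48, 48, 48, 48, 47, 47, 47, 46, 48, 47, 52, 55, 55, 55, 55, 54, 54, 54, 54, 53, 51, 51, 57, 60, 61, 69, 87, 100, 106]
```

The pack is level again. The slim pack's first grasp was about 5 mm off along x, because I read a bottom edge as a top edge. I'll regrasp it centred with more force.

>>> send_rows(
  deltas=[
    [[0.0066,0.0026,-0.02],[0,0,0.02],0.0918],
    [[0,0,-0.03],[0,0,0],0.0918],
    [[0,0,-0.03],[0,0,0],0.0918],
    [[0,0,-0.03],[0,0,0],0.0918],
    [[0,0,-0.03],[0,0,0],0.0918],
    [[0,0,-0.02],[0,0,0],0.0918],
    [[0,0,0],[0,0,0],0.0918],
    [[0,0,0],[0,0,0],0.03],
    [[0,0,0],[0,0,0],0.03],
    [[0,0,0],[0,0,0],0.03],
  ],
  force=50,
)

```text
clock: 13.45
position: [0.3782, 0.0526, 0.032]
ee_rot: [-0.034, 3.14, 0.001]
force: [0.1, 0.2, 0.1]
width: 0.791
```

>>> send_rows(
  deltas=[
    [[0,0,0],[0,0,0],0.03],
    [[0,0,0],[0,0,0],0.03],
    [[0,0,0],[0,0,0],0.03],
    [[0,0,0],[0,0,0],0.03],
    [[0,0,0.015],[0,0,0],0.03],
    [[0,0,0.02],[0,0,0],0.03],
    [[0,0,0.025],[0,0,0],0.03],
    [[0,0,0.03],[0,0,0],0.03],
    [[0,0,0.03],[0,0,0],0.03],
    [[0,0,0],[0,0,0],0.03],
  ],
)

```text
clock: 14.45
position: [0.3793, 0.0528, 0.1539]
ee_rot: [-0.034, 3.136, 0.003]
force: [0.0, 0.7, -3.6]
width: 0.407
```

>>> send_rows(
  deltas=[
    [[0.021,-0.0207,0],[0,0,0.0025],0.03],
    [[0.021,-0.0207,0],[0,0,0.0025],0.03],
    [[0.021,-0.0207,0],[0,0,0.0025],0.03],
    [[0.021,-0.0207,0],[0,0,0.0025],0.03],
    [[0.021,-0.0207,0],[0,0,0.0025],0.03],
    [[0.021,-0.0207,0],[0,0,0.0025],0.03],
    [[0.021,-0.0207,0],[0,0,0.0025],0.03],
    [[0.021,-0.0207,0],[0,0,0.0025],0.03],
    [[0.021,-0.0207,0],[0,0,0.0025],0.03],
    [[0.021,-0.0207,0],[0,0,0.0025],0.03],
  ],
)

```text
clock: 15.45
position: [0.5875, -0.1553, 0.1493]
ee_rot: [0.073, -3.138, -0.001]
force: [1.1, 0.2, -2.0]
width: 0.411
```

>>> send_rows(
  deltas=[
    [[0,0,-0.02],[0,0,0],0.03],
    [[0,0,-0.02],[0,0,0],0.03],
    [[0,0,-0.02],[0,0,0],0.03],
    [[0,0,-0.01],[0,0,0],0.03],
    [[0,0,0],[0,0,0],0.03],
    [[0,0,0],[0,0,0],0.03],
    [[0,0,0],[0,0,0],0.03],
    [[0,0,0],[0,0,0],0.03],
    [[0,0,0],[0,0,0],0.03],
    [[0,0,0],[0,0,0],0.03],
  ],
)

```text
clock: 16.45
position: [0.5878, -0.1546, 0.0816]
ee_rot: [-0.073, 3.14, -0.0]
force: [-0.1, -0.3, -3.0]
width: 0.409
```

```bash
python3 - <<'E'
from h import *
import pickle
p=camera_params("wrist"); s=arm.observe(); print(s["clock"],s["position"],s["ee_rot"],s["force"])
im=get_image("wrist")[:,:,::-1].copy(); cv2.imwrite("pics/w6.png",im); pickle.dump(p,open("w6.pkl","wb"))
c=im[150:390,170:430]; d=get_image("side")[:,:,::-1][200:280,310:410]
cv2.imwrite("pics/m6.png",np.hstack([cv2.resize(c,(400,370)),cv2.resize(d,(400,370),interpolation=cv2.INTER_CUBIC)]))
t=s["position"]; y=.047
for zz in (0,.072):
      print(zz,proj(p,[[t[0]+sx*.037*np.cos(y)-sy*.019*y, t[1]+sx*.037*y+sy*.019, t[2]-.032+zz] for sx,sy in ((-1,-1),(-1,1),(1,1),(1,-1))]).round(0).tolist())
E
```

```text
16.45 [ 0.5878301  -0.15462461  0.08156442] [-7.33404605e-02  3.14001164e+00 -7.33001077e-05] [-0.0549027  -0.32684832 -3.03594073]
0 [[285.0, 206.0], [357.0, 206.0], [354.0, 330.0], [289.0, 329.0]]
0.072 [[264.0, 253.0], [376.0, 253.0], [368.0, 427.0], [273.0, 427.0]]
```

View pics/m6.png

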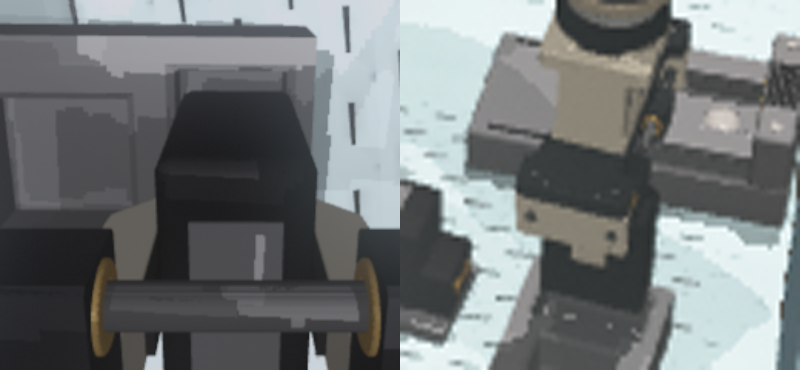

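```bash
python3 - <<'E'
from h import *
import pickle
p=pickle.load(open("w6.pkl","rb"))
c=lambda u,v:(170+u*.65,150+v*.6486)
for n,u,v,z in [("pack bl",184,92,.0496),("br",293,92,.0496),("rim l",167,66,.035),("rim r",296,66,.035),("floor-wall l",181,73,.033),("r",287,71,.033),("tray R",316,38,.035),("tray R2",312,180,.035)]: print(n,ray(p,c(u,v),z)[:2].round(4))
E
```

```text
pack bl [ 0.5536 -0.1728]
br [ 0.5518 -0.1355]
rim l [ 0.5477 -0.1804]
rim r [ 0.5455 -0.1334]
floor-wall l [ 0.5505 -0.1754]
r [ 0.5479 -0.1364]
tray R [ 0.535  -0.1271]
tray R2 [ 0.5897 -0.1237]
```

>>> send_rows(
  deltas=[
    [[-0.002,-0.002,0],[0,0,0],0.03],
    [[0,0,-0.006],[0,0,0],0.03],
    [[0,0,-0.006],[0,0,0],0.03],
    [[0,0,-0.005],[0,0,0],0.03],
    [[0,0,-0.004],[0,0,0],0.03],
    [[0,0,-0.003],[0,0,0],0.03],
    [[0,0,0],[0,0,0],0.03],
    [[0,0,0],[0,0,0],0.03],
    [[0,0,0],[0,0,0],0.03],
    [[0,0,0],[0,0,0],0.03],
  ],
)

```text
clock: 17.55
position: [0.5858, -0.1567, 0.0574]
ee_rot: [-0.073, 3.14, -0.0]
force: [0.9, -0.7, -3.5]
width: 0.41
```

Bottom is at about 25 mm, inside the pocket, with no contact force. I'll go on down.

>>> send_rows(
  deltas=[
    [[0,0,-0.004],[0,0,0],0.03],
    [[0,0,-0.004],[0,0,0],0.03],
    [[0,0,-0.003],[0,0,0],0.03],
    [[0,0,-0.002],[0,0,0],0.03],
    [[0,0,-0.001],[0,0,0],0.03],
    [[0,0,0],[0,0,0],0.03],
    [[0,0,0],[0,0,0],0.03],
    [[0,0,0],[0,0,0],0.03],
    [[0,0,0],[0,0,0],0.03],
    [[0,0,0],[0,0,0],0.03],
  ],
)

```text
clock: 18.55
position: [0.5853, -0.1566, 0.0435]
ee_rot: [0.073, -3.14, -0.001]
force: [-3.6, 1.2, 5.6]
width: 0.413
```

>>> send_rows(
  deltas=[
    [[0,0,0],[0,0,0],0.06],
    [[0,0,0],[0,0,0],0.0918],
    [[0,0,0],[0,0,0],0.0918],
    [[0,0,0],[0,0,0],0.0918],
    [[0,0,0.02],[0,0,0],0.0918],
    [[0,0,0.03],[0,0,0],0.0918],
    [[0,0,0.03],[0,0,0],0.0918],
    [[0,0,0.03],[0,0,0],0.0918],
    [[0,0,0.03],[0,0,0],0.0918],
    [[0,0,0.02],[0,0,0],0.0918],
  ],
)

```text
clock: 19.55
position: [0.5862, -0.1569, 0.2054]
ee_rot: [-0.073, 3.138, -0.001]
force: [0.0, -0.3, 0.2]
width: 0.998
```

>>> send_rows(
  deltas=[
    [[-0.02,0,0],[0,0,-0.006],0.0918],
    [[-0.02,0,0],[0,0,-0.006],0.0918],
    [[-0.02,0,0],[0,0,-0.006],0.0918],
    [[-0.02,0,0],[0,0,-0.006],0.0918],
    [[-0.02,0,0],[0,0,-0.006],0.0918],
    [[-0.02,0,0],[0,0,-0.006],0.0918],
    [[-0.02,0,0],[0,0,-0.006],0.0918],
    [[-0.016,0,0],[0,0,-0.005],0.0918],
    [[0,0,0],[0,0,0],0.0918],
    [[0,0,0],[0,0,0],0.0918],
  ],
)

```text
clock: 20.55
position: [0.4301, -0.1566, 0.2035]
ee_rot: [0.0, 3.14, 0.0]
force: [0.7, -0.2, -0.7]
width: 1.001
```

```bash
python3 - <<'E'
from h import *
import pickle
p=camera_params("wrist"); s=arm.observe(); print(s["clock"],s["position"],s["ee_rot"],s["force"])
im=get_image("wrist")[:,:,::-1].copy(); cv2.imwrite("pics/w7.png",im); pickle.dump(p,open("w7.pkl","wb"))
d=get_image("side")[:,:,::-1][220:320,310:410]
cv2.imwrite("pics/m7.png",np.hstack([cv2.resize(im[90:330,200:440],(480,480),interpolation=cv2.INTER_CUBIC),cv2.resize(d,(320,480),interpolation=cv2.INTER_CUBIC)]))
q=proj(camera_params("side"),[[.5865+sx*.037,-.1555+sy*.019,z] for z in (.082,.035) for sx,sy in ((-1,-1),(-1,1),(1,1),(1,-1))]);print(((q-[310,220])*[3.2,4.8]+[480,0]).round().tolist())
E
```

```text
20.55 [ 0.43011739 -0.15660789  0.20346057] [4.94018514e-04 3.14043684e+00 1.68193879e-04] [ 0.73038162 -0.23691915 -0.7448634 ]
[[587.0, 155.0], [601.0, 117.0], [682.0, 146.0], [669.0, 186.0], [585.0, 217.0], [599.0, 178.0], [678.0, 208.0], [666.0, 247.0]]
```

View pics/m7.png

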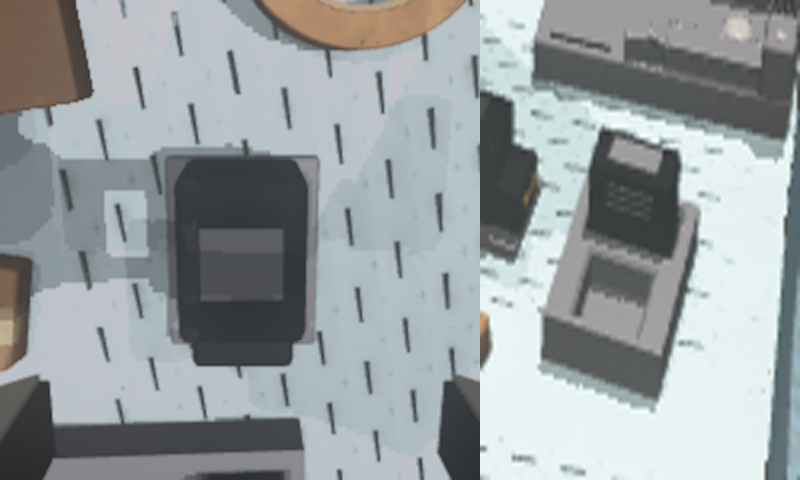

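```bash
python3 - <<'E'
from h import *
import pickle
p=pickle.load(open("w7.pkl","rb"))
c=lambda u,v:(200+u/2,90+v/2)
for n,u,v,z in [("foot near l",165,156,.009),("foot near r",319,156,.009),("foot l far",168,340,.009),("foot r far",316,340,.009),("nose l",193,365,.04),("nose r",293,363,.04),("body far l",183,340,.071),("body far r",303,338,.071),("body l",176,250,.071),("body r",308,250,.071)]: print(n,ray(p,c(u,v),z)[:2].round(4))
E
```

```text
foot near l [ 0.3934 -0.1938]
foot near r [ 0.3934 -0.1208]
foot l far [ 0.4867 -0.1952]
foot r far [ 0.4867 -0.1195]
nose l [ 0.4872 -0.1803]
nose r [ 0.4862 -0.1332]
body far l [ 0.4626 -0.1819]
body far r [ 0.4616 -0.1314]
body l [ 0.4235 -0.1838]
body r [ 0.4235 -0.1303]
```

>>> send_rows(
  deltas=[
    [[-0.002,0,-0.0245],[0,0,0.005],0.0918],
    [[0,0,-0.03],[0,0,0],0.0918],
    [[0,0,-0.03],[0,0,0],0.0918],
    [[0,0,-0.03],[0,0,0],0.0918],
    [[0,0,-0.03],[0,0,0],0.0918],
    [[0,0,-0.02],[0,0,0],0.0918],
    [[0,0,-0.009],[0,0,0],0.0918],
    [[0,0,0],[0,0,0],0.0918],
    [[0,0,0],[0,0,0],0.04],
    [[0,0,0],[0,0,0],0.04],
  ],
  force=60,
)

```text
clock: 21.65
position: [0.4285, -0.1568, 0.0306]
ee_rot: [-0.007, 3.14, -0.0]
force: [0.8, -1.0, 0.1]
width: 0.873
```

>>> send_rows(
  deltas=[
    [[0,0,0],[0,0,0],0.04],
    [[0,0,0],[0,0,0],0.04],
    [[0,0,0],[0,0,0],0.04],
    [[0,0,0.015],[0,0,0],0.04],
    [[0,0,0.02],[0,0,0],0.04],
    [[0,0,0.025],[0,0,0],0.04],
    [[0,0,0.025],[0,0,0],0.04],
    [[0,0,0.025],[0,0,0],0.04],
    [[0,0,0],[0,0,0],0.04],
    [[0,0,0],[0,0,0],0.04],
  ],
)

```text
clock: 22.65
position: [0.4274, -0.1563, 0.1394]
ee_rot: [-0.008, 3.141, 0.0]
force: [-1.2, 0.2, -5.1]
width: 0.585
```

```bash
python3 - <<'E'
from h import *
p=camera_params("top")
r=lambda u,v,z: ray(p,crop(u,v),z)[:2].round(4)
im=cv2.imread("pics/top0.png"); m=(cv2.cvtColor(im,6)[165:190,265:295]>185).astype(np.uint8)
n,l,st,ce=cv2.connectedComponentsWithStats(m); print([(st[i].tolist(),(ce[i]+[265,165]).round(1).tolist()) for i in range(1,n)])
print("detent",r(349,108,.034),"lipsfar",(r(316,95,.05)+r(384,88,.05))/2,"lipsnear",(r(322,178,.05)+r(394,172,.05))/2,"front",(r(300,333,.032)+r(447,322,.032))/2)
print("stop mid",(r(267,38,.072)+r(413,21,.072))/2,(r(416,52,.072)+r(271,68,.072))/2)
E
```

```text
[([12, 13, 5, 1, 5], [279.0, 178.0])]
detent [0.6211 0.0618] lipsfar [0.62995 0.0594 ] lipsnear [0.55825 0.05215] front [0.4346  0.04015]
stop mid [0.67565 0.0658 ] [0.6493  0.06265]
```

>>> send_rows(
  deltas=[
    [[0.004,0.0203,0],[0,0,0.01],0.04],
    [[0.004,0.0203,0],[0,0,0.01],0.04],
    [[0.004,0.0203,0],[0,0,0.01],0.04],
    [[0.004,0.0203,0],[0,0,0.01],0.04],
    [[0.004,0.0203,0],[0,0,0.01],0.04],
    [[0.004,0.0203,0],[0,0,0.01],0.04],
    [[0.004,0.0203,0],[0,0,0.01],0.04],
    [[0.004,0.0203,0],[0,0,0.01],0.04],
    [[0.004,0.0203,0],[0,0,0.01],0.04],
    [[0.004,0.0203,0],[0,0,0.01],0.04],
  ],
)

```text
clock: 23.65
position: [0.4664, 0.0471, 0.1379]
ee_rot: [0.165, -3.134, 0.001]
force: [-0.1, 0.4, -4.3]
width: 0.582
```

>>> send_rows(
  deltas=[
    [[0,0,-0.02],[0,0,0],0.04],
    [[0,0,-0.02],[0,0,0],0.04],
    [[0,0,-0.02],[0,0,0],0.04],
    [[0,0,-0.01],[0,0,0],0.04],
    [[0,0,0],[0,0,0],0.04],
    [[0,0,0],[0,0,0],0.04],
    [[0,0,0],[0,0,0],0.04],
    [[0,0,0],[0,0,0],0.04],
    [[0,0,0],[0,0,0],0.04],
    [[0,0,0],[0,0,0],0.04],
  ],
)

```text
clock: 24.65
position: [0.4678, 0.0465, 0.07]
ee_rot: [-0.164, 3.137, 0.0]
force: [-0.3, -0.5, -4.7]
width: 0.582
```

```bash
python3 - <<'E'
from h import *
import pickle
p=camera_params("wrist"); s=arm.observe(); print(s["clock"],s["position"],s["ee_rot"],s["force"])
im=get_image("wrist")[:,:,::-1].copy(); cv2.imwrite("pics/w8.png",im); pickle.dump(p,open("w8.pkl","wb"))
cv2.imwrite("pics/m8.png",cv2.resize(im[80:400,120:520],(800,600),interpolation=cv2.INTER_CUBIC))
E
```

```text
24.65 [0.46782018 0.0464809  0.07002286] [-1.64308981e-01  3.13655178e+00  4.55234034e-04] [-0.29557725 -0.54438638 -4.69609055]
```

View pics/m8.png

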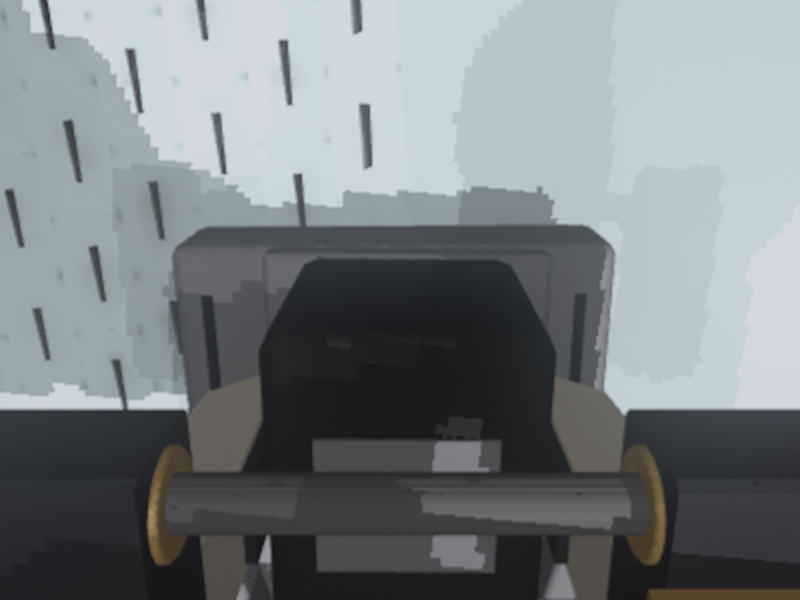

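```bash
python3 - <<'E'
from h import *
import pickle
p=pickle.load(open("w8.pkl","rb")); s=np.array([.4678,.0465])
a=.1047; R=np.array([[np.cos(a),np.sin(a)],[-np.sin(a),np.cos(a)]])
c=lambda u,v:(120+u/2,80+v/1.875)
for n,u,v,z in [("bed L",176,245,.032),("bed R",612,245,.032),("bed L2",190,400,.032),("bed R2",605,400,.032),("slotL",208,300,.032),("slotR",579,297,.032),("slotL2",213,385,.032),("slotR2",579,380,.032),("foot l",265,250,.049),("foot r",550,250,.049)]: P=ray(p,c(u,v),z)[:2];print(n,P.round(4),"tool frame",(R@(P-s)).round(4))
E
```

```text
bed L [ 0.4415 -0.0183] tool frame [-0.0329 -0.0617]
bed R [0.429  0.0999] tool frame [-0.0331  0.0572]
bed L2 [ 0.4909 -0.0136] tool frame [ 0.0167 -0.0622]
bed R2 [0.4781 0.1072] tool frame [0.0166 0.0593]
slotL [ 0.4574 -0.0092] tool frame [-0.0161 -0.0543]
slotR [0.4456 0.0937] tool frame [-0.0172  0.0493]
slotL2 [ 0.4851 -0.007 ] tool frame [ 0.0116 -0.055 ]
slotR2 [0.4722 0.0985] tool frame [0.0098 0.0512]
foot l [0.4359 0.0088] tool frame [-0.0357 -0.0342]
foot r [0.4284 0.0795] tool frame [-0.0358  0.0369]
```

>>> send_rows(
  deltas=[
    [[0.0003,-0.003,0],[0,0,0],0.04],
    [[0,0,-0.003],[0,0,0],0.04],
    [[0,0,-0.003],[0,0,0],0.04],
    [[0,0,-0.001],[0,0,0],0.04],
    [[0,0,0],[0,0,0],0.04],
    [[0.00995,0.00105,0],[0,0,0],0.04],
    [[0.00995,0.00105,0],[0,0,0],0.04],
    [[0.00995,0.00105,0],[0,0,0],0.04],
    [[0,0,0],[0,0,0],0.04],
    [[0,0,0],[0,0,0],0.04],
  ],
)

```text
clock: 25.7
position: [0.4946, 0.046, 0.0629]
ee_rot: [0.163, -3.131, -0.001]
force: [-13.3, -0.6, 23.0]
width: 0.582
```

>>> send_rows(
  deltas=[
    [[0,0,0.001],[0,0,0],0.04],
    [[0,0,0.0005],[0,0,0],0.04],
    [[0,0,0],[0,0,0],0.04],
    [[0,0,0],[0,0,0],0.04],
    [[0,0,0],[0,0,0],0.04],
    [[0,0,0],[0,0,0],0.04],
    [[0,0,0],[0,0,0],0.04],
    [[0,0,0],[0,0,0],0.04],
    [[0,0,0],[0,0,0],0.04],
    [[0,0,0],[0,0,0],0.04],
  ],
)

```text
clock: 26.7
position: [0.4978, 0.0465, 0.0641]
ee_rot: [0.164, -3.137, -0.0]
force: [0.1, 0.5, -3.4]
width: 0.583
```

>>> send_rows(
  deltas=[
    [[0.00796,0.00084,0],[0,0,0],0.04],
    [[0.00796,0.00084,0],[0,0,0],0.04],
    [[0.00796,0.00084,0],[0,0,0],0.04],
    [[0.00796,0.00084,0],[0,0,0],0.04],
    [[0.00796,0.00084,0],[0,0,0],0.04],
    [[0,0,0],[0,0,0],0.04],
    [[0,0,0],[0,0,0],0.04],
    [[0,0,0],[0,0,0],0.04],
    [[0,0,0],[0,0,0],0.04],
    [[0,0,0],[0,0,0],0.04],
  ],
)

```text
clock: 27.7
position: [0.5373, 0.0507, 0.0642]
ee_rot: [0.164, -3.137, -0.0]
force: [0.7, 0.7, -2.9]
width: 0.585
```

>>> send_rows(
  deltas=[
    [[0.00796,0.00084,0],[0,0,0],0.04],
    [[0.00796,0.00084,0],[0,0,0],0.04],
    [[0.00796,0.00084,0],[0,0,0],0.04],
    [[0.00796,0.00084,0],[0,0,0],0.04],
    [[0.00796,0.00084,0],[0,0,0],0.04],
    [[0,0,0],[0,0,0],0.04],
    [[0,0,0],[0,0,0],0.04],
    [[0,0,0],[0,0,0],0.04],
    [[0,0,0],[0,0,0],0.04],
    [[0,0,0],[0,0,0],0.04],
  ],
)

```text
clock: 28.7
position: [0.5796, 0.0552, 0.0642]
ee_rot: [-0.164, 3.133, -0.0]
force: [8.8, -0.2, -10.3]
width: 0.583
```

>>> send_rows(
  deltas=[
    [[0.00497,0.00052,0],[0,0,0],0.04],
    [[0.00497,0.00052,0],[0,0,0],0.04],
    [[0.00298,0.00031,0],[0,0,0],0.04],
    [[0,0,0],[0,0,0],0.04],
    [[0,0,0],[0,0,0],0.04],
    [[0.00199,0.00021,0],[0,0,0],0.04],
    [[0,0,0],[0,0,0],0.04],
    [[0,0,0],[0,0,0],0.04],
    [[0,0,0],[0,0,0],0.04],
    [[0,0,0],[0,0,0],0.04],
  ],
)

```text
clock: 29.7
position: [0.5922, 0.0565, 0.0641]
ee_rot: [0.164, -3.137, -0.0]
force: [-0.3, 0.3, -3.8]
width: 0.588
```

>>> send_rows(
  deltas=[
    [[0.00199,0.00021,0],[0,0,0],0.04],
    [[0,0,0],[0,0,0],0.04],
    [[0.00199,0.00021,0],[0,0,0],0.04],
    [[0,0,0],[0,0,0],0.04],
    [[0,0,0],[0,0,0],0.04],
    [[0,0,0],[0,0,0],0.04],
    [[0,0,0],[0,0,0],0.04],
    [[0,0,0],[0,0,0],0.04],
    [[0,0,0],[0,0,0],0.04],
    [[0,0,0],[0,0,0],0.04],
  ],
)

```text
clock: 30.7
position: [0.5938, 0.0566, 0.0635]
ee_rot: [0.164, -3.133, 0.0]
force: [-7.8, -2.2, -0.2]
width: 0.584
```

>>> send_rows(
  deltas=[
    [[0.00199,0.00021,0],[0,0,0],0.04],
    [[0,0,0],[0,0,0],0.04],
    [[0.00199,0.00021,0],[0,0,0],0.04],
    [[0,0,0],[0,0,0],0.04],
    [[0,0,0],[0,0,0],0.04],
    [[0,0,0],[0,0,0],0.04],
    [[0,0,0],[0,0,0],0.04],
    [[0,0,0],[0,0,0],0.04],
    [[0,0,0],[0,0,0],0.04],
    [[0,0,0],[0,0,0],0.04],
  ],
)

```text
clock: 31.7
position: [0.5941, 0.0565, 0.0631]
ee_rot: [0.164, -3.126, 0.001]
force: [-20.0, -2.8, 10.6]
width: 0.588
```

The pack is hard against the stop (measured x 0.594, expected 0.594). I'll relax the push, release, lift, and check.

>>> send_rows(
  deltas=[
    [[-0.00497,-0.0005,0],[0,0,0],0.04],
    [[0,0,0],[0,0,0],0.04],
    [[0,0,0],[0,0,0],0.07],
    [[0,0,0],[0,0,0],0.0918],
    [[0,0,0],[0,0,0],0.0918],
    [[0,0,0],[0,0,0],0.0918],
    [[0,0,0.02],[0,0,0],0.0918],
    [[0,0,0.04],[0,0,0],0.0918],
    [[0,0,0.04],[0,0,0],0.0918],
    [[0,0,0.04],[0,0,0],0.0918],
  ],
)

```text
clock: 32.7
position: [0.5953, 0.0568, 0.2058]
ee_rot: [-0.164, 3.137, -0.0]
force: [0.8, -1.0, 0.6]
width: 0.998
```

```bash
python3 - <<'E'
from h import *
import pickle
p=camera_params("wrist"); s=arm.observe(); print(s["clock"],s["position"],s["ee_rot"],s["force"])
im=get_image("wrist")[:,:,::-1].copy(); cv2.imwrite("pics/w9.png",im); pickle.dump(p,open("w9.pkl","wb"))
d=get_image("side")[:,:,::-1][170:310,310:430]; cv2.imwrite("pics/m9.png",np.hstack([cv2.resize(im[60:460,150:490],(440,518)),cv2.resize(d,(360,518),interpolation=cv2.INTER_CUBIC)]))
a=.1047;h=np.array([.5603+.047*np.cos(a),.0545+.047*np.sin(a)])
w=lambda x,y,z:[h[0]+x*np.cos(a)-y*np.sin(a),h[1]+x*np.sin(a)+y*np.cos(a),.032+z]
q=proj(p,[w(-.048,-.037,.009),w(-.048,.037,.009),w(.024,-.027,.071),w(.024,.027,.071),w(.048,-.024,.04),w(.048,.024,.04),w(.048,-.062,.04),w(.048,.062,.04)])
print(((q-[150,60])*[440/340,518/400]).round().tolist())
E
```

```text
32.7 [0.59534621 0.05675434 0.20582863] [-1.64034812e-01  3.13686707e+00 -8.25631869e-05] [ 0.82621641 -1.0151461   0.55524777]
[[169.0, 146.0], [279.0, 146.0], [179.0, 283.0], [270.0, 283.0], [188.0, 297.0], [260.0, 297.0], [132.0, 297.0], [317.0, 297.0]]
```

View pics/m9.png

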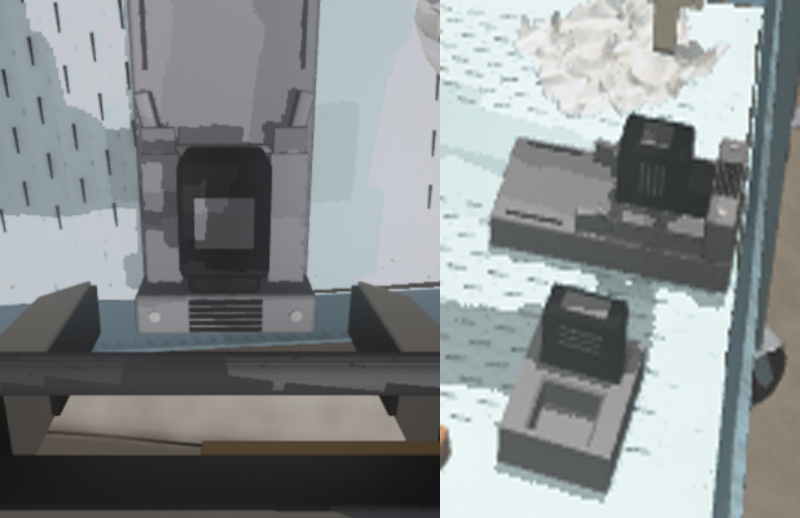

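Nose is against the stop edge (row ~293) and the slim pack is seated. As a check on the seating, I'll push the pack from behind with shut fingers.

>>> send_rows(
  deltas=[
    [[-0.0233,-0.0024,0],[0,0,0],0.0],
    [[-0.0233,-0.0024,0],[0,0,0],0.0],
    [[-0.023,-0.0024,0],[0,0,0],0.0],
    [[0,0,0],[0,0,0],0.0],
    [[0,0,-0.03],[0,0,0],0.0],
    [[0,0,-0.03],[0,0,0],0.0],
    [[0,0,-0.03],[0,0,0],0.0],
    [[0,0,-0.03],[0,0,0],0.0],
    [[0,0,-0.018],[0,0,0],0.0],
    [[0,0,-0.008],[0,0,0],0.0],
  ],
)

```text
clock: 33.8
position: [0.5252, 0.0495, 0.0561]
ee_rot: [0.164, -3.135, 0.001]
force: [-0.5, -0.3, 1.7]
width: 0.177
```

>>> send_rows(
  deltas=[
    [[0.00696,0.00073,0],[0,0,0],0.0],
    [[0.00497,0.0005,0],[0,0,0],0.0],
    [[0.00298,0.0003,0],[0,0,0],0.0],
    [[0.00298,0.0003,0],[0,0,0],0.0],
    [[0,0,0],[0,0,0],0.0],
    [[0,0,0],[0,0,0],0.0],
    [[0,0,0],[0,0,0],0.0],
    [[0,0,0],[0,0,0],0.0],
    [[0,0,0],[0,0,0],0.0],
    [[0,0,0],[0,0,0],0.0],
  ],
)

```text
clock: 34.8
position: [0.5435, 0.0514, 0.0581]
ee_rot: [0.164, -3.137, -0.0]
force: [1.5, 0.3, -0.4]
width: 0.008
```

>>> send_rows(
  deltas=[
    [[0.00298,0.0003,0],[0,0,0],0.0],
    [[0,0,0],[0,0,0],0.0],
    [[0.00298,0.0003,0],[0,0,0],0.0],
    [[0,0,0],[0,0,0],0.0],
    [[0.00298,0.0003,0],[0,0,0],0.0],
    [[0,0,0],[0,0,0],0.0],
    [[0,0,0],[0,0,0],0.0],
    [[0,0,0],[0,0,0],0.0],
    [[0,0,0],[0,0,0],0.0],
    [[0,0,0],[0,0,0],0.0],
  ],
)

```text
clock: 35.8
position: [0.5468, 0.0517, 0.0573]
ee_rot: [0.164, -3.127, 0.0]
force: [-18.4, -2.1, 14.6]
width: 0.001
```

Held firm at 18 N, above the 10 N it should take to push in, so it is home. I'll back off and rise clear.

>>> send_rows(
  deltas=[
    [[-0.01,-0.001,0],[0,0,0],0.0],
    [[-0.012,-0.0012,0],[0,0,0],0.0],
    [[0,0,0],[0,0,0],0.0],
    [[0,0,0.03],[0,0,0],0.0],
    [[0,0,0.04],[0,0,0],0.0],
    [[0,0,0.04],[0,0,0],0.0],
    [[0.014,0.0015,0.02],[0,0,0],0.0],
    [[0.03,0.003,0],[0,0,0],0.0],
    [[0.03,0.003,0],[0,0,0],0.0],
    [[0,0,0],[0,0,0],0.0],
  ],
)

```text
clock: 36.8
position: [0.608, 0.0583, 0.1884]
ee_rot: [-0.165, 3.134, -0.0]
force: [-0.2, -0.3, -0.2]
width: 0.002
```

```bash
python3 - <<'E'
from h import *
p=camera_params("wrist"); s=arm.observe(); print(s["clock"],s["position"],s["force"])
im=get_image("wrist")[:,:,::-1].copy(); cv2.imwrite("pics/w10.png",im)
d=get_image("side")[:,:,::-1]; cv2.imwrite("pics/m10.png",np.hstack([cv2.resize(im[90:320,230:430],(440,506),interpolation=cv2.INTER_CUBIC),cv2.resize(d[170:310,310:430],(360,506),interpolation=cv2.INTER_CUBIC)]))
s0=cv2.imread("pics/side0.png")
for n,(a,b,c,e) in {"small":(275,308,282,316),"flat":(322,378,316,360)}.items(): print(n,np.abs(d[a:b,c:e].astype(int)-s0[a:b,c:e]).mean().round(1))
E
```

```text
36.8 [0.60801826 0.05833632 0.18837465] [-0.17747862 -0.2562269  -0.21364394]
small 0.5
flat 0.5
```

View pics/m10.png

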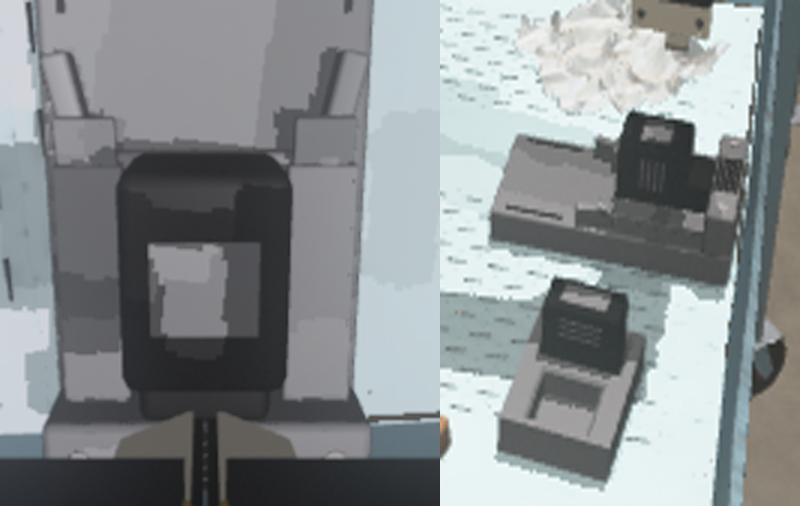

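The flanged pack lies centred in the channel with its foot level with the lip mouth and its nose at the stop. The slim pack stands upright in the long pocket, and the parcels have not moved.

```bash
python3 -c "
from cell import job
print(job.sign_off())"
```

```text
the job is handed in; nothing more can be done
None
```

Both packs are on charge and released, and I handed the job in at about 37 s on the clock. No verdict was reported.

- **Slim pack:** It stands upright in the long pocket. The descent ended with floor contact within 1 mm of the expected height, and the last side view shows it seated. My first try failed: I had gripped it about 5 mm off-centre, so it caught the pocket's far rim at up to 38 N at the wrist and tilted about 20° in the grip. I set it level on the table and regrasped it centred, and it then went in with no contact force until it reached the floor.
- **Flanged pack:** I laid it on the bare bed, slid it through the channel in the grip and stopped at the expected home position (x 0.594 m). After letting go, a push from behind met firm resistance at 18 N, above the 2–10 N it takes to push in. The last wrist view shows the nose at the end stop.
- **Detent:** I could not see the roller directly. That it is up is inferred from the snap felt on the way in and the measured home position.
- **Parcels:** Both look unmoved in the before-and-after side images.

I viewed 13 pictures, three over the budget of 10, or one past the one or two extra allowed.

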